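# Set the extraction cabinet for its airflow check

### The arm

A 6-joint arm with a two-finger parallel gripper is mounted at the origin on the work surface. World frame = base frame: x ahead of the robot, y to its left, z up, the work surface at z = 0. Lengths are in m, angles in rad, forces in N, time in s.
With the tool pointing down it reaches from about 0.35 to 0.975 m from the base axis. Payload 17.4 kg.
Tool frame: the origin (TCP) lies midway between the tips of the shut fingers; the grasp point (between the pads) lies 19 mm behind it; x points along the fingers, z is the direction in which the jaws open and shut, and the axes are right-handed (so a half turn about x gives the same grasp; the last joint's range is limited). The gripper opens to 85 mm and grips with 20 to 120 N. Pads are 22 mm wide; open, the fingers measure 114 mm over their backs; the gripper's body (76 mm by 85 mm) begins 54 mm behind the grasp point. The pads swing forward as they close: fully open they stand 13 mm farther back than shut.
Start: joints at [1.066, 0.116, 1.442, -0, 1.584, -0.038], TCP at [0.304, 0.603, 0.231] pointing down, gripper open.
Joint ranges: [-2.83, 2.83], [-0.83, 2.19], [0.07, 2.5], [-1.14, 4.28], [0.01, 3], [-2.97, 2.97]. Speed limits (rad/s): [1.89, 1.89, 2.22, 3.14, 3.14, 3.14].

### API

Orientations are given as a unit quaternion [w, x, y, z].
In Python, from plant import bot gives the robot as it stands.
- The arm moves only by the shell command python3 -m handwheel 'ROWS' [OPENING] [FORCE]. ROWS is JSON, a list that holds one entry, the list of rows, each a list of 6 numbers: the shift along the tool's x, y, z in m, then the turn, a rotation vector about the tool's x, y, z in rad. A call has 1 to 12 rows; each row is the pose to reach, as a shift and turn from the pose commanded when the call began, along the tool's axes at that moment; what a row does not reach only later rows make up. A row lasts 1/8 s, in which the tool goes at most 62.5 mm and 10.7 degrees, less where a joint would pass 70% of its speed; a pose out of reach is approached as far as the arm can. A call with a gripper value outside its range is refused whole. OPENING is the gripper's target within -1 to 1 (shut at 1, half-way at 0, fully open at -1), set as the call begins (- or left out, the last holds). The fingers move at their own pace and stop on an object; FORCE is the grip in N (left out, the last holds). Time passes only in rows, so rows that repeat a pose let the fingers close. It gives the time, the measured TCP pose, the force and the opening at its end, in the units of the state.
- bot.state(): the state, without advancing time (a new reading comes with each control period).
- bot.get_image(name): name is "scene" or "top"; returns a dict with "img" (480x640x3 uint8, red, green, blue), "z_map" (480x640 float32, m along the optical axis (not along the pixel's ray), 0 where there is no reading), "vertical_fov" (degrees; the focal length in pixels is half the picture's height over the tangent of half this angle, whatever the lens; pixels are square), "cx", "cy" (the principal point, pixels), "position" and "attitude" of the camera in the world. Camera axes: x right, y up, looking along -z (the intrinsics and any distortion apply to the point x, -y, -z); pixel columns grow to the right and rows downward; lengths in m; the calibration is good to about 2 mm. A picture is of the moment at which its call begins.
- bot.finish_job(): hands the job in, once; it reports no verdict.
The state is a dict: "t": time; "joints": joint angles; "dq": joint speeds; "joint_efforts": joint torques, N m; "position": TCP position; "eef_rot": TCP orientation; "wrist_force": force on the tool from outside, world axes, zero at the start; "moment": the same for the moment, N m; "width": finger opening in m.
Only numpy, scipy, OpenCV 4.12 (cv2) and the standard library are available. Lean on these libraries where they do the work, as an engineer would, in place of code of your own. Each camera call takes 0.05 s, during which the arm holds its last target.

### The job

I want to measure the airflow of this bench-top extraction cabinet. With the visor still shut, swing the duct damper's lever a quarter turn to fully open, then raise the clear visor until its pointer is level with the index clamped on the quadrant and keep holding it there with the gripper while I take the reading: finish while holding it, do not let go. Leave the index as I clamped it and do not disturb the other things on the bench.

Things in the scene. Friction and masses are not known exactly. Their poses are not given: they have to be found in the camera images.
- damper (a joint): Quarter-turn lever on top of the round metal duct at the right of the grey cabinet. rad: 0 = shut (lever across the duct, pointing to the cabinet's front, the robot's side), 1.571 = fully open, at its stop (along the duct, pointing away from the cabinet). It opens anticlockwise seen from above and stays where it is left; friction 0.2 N m, 2 to 3 N at the grip. Starts shut or a little open.
- damper_axis (a point): Point on the lever's turning axis, at the height of the lever's grip. The axis is vertical.
- damper_grip (a point): Centre of the lever's black grip, 92 mm from the axis: a bar 74 mm long (along the lever), 22 wide and 26 tall, its centre 165 mm above the bench and 38 mm above the top of the duct (104 mm across, its centre line 75 mm above the bench). Inboard of the grip the lever is an 8 mm thick steel bar. This point moves with the lever.
- visor (a joint): Hinge of the clear visor on top of the cabinet. rad: 0 = shut (resting, sloping 30 degrees down from the hinge towards the cabinet's front), grows as its front edge is raised, 0.52 = level; stop at 1.2. It falls shut when let go; at the handle it weighs about 2 to 4 N.
- visor_hinge (a point): Middle of the visor's hinge line, 250 mm above the bench. Its frame turns with the visor; when the visor is shut its axes are: x level, to the back of the cabinet (away from the robot); y along the hinge, to the cabinet's left; z up. Opening is a positive turn about y.
- visor_handle (a point): Middle of the visor's steel bar handle: round, 14 mm in diameter, 170 mm long, parallel to the hinge, 42 mm off the visor's outer face on a 10 mm post near each end (144 mm free between the posts). In the visor_hinge frame it lies at x -213 mm, y 0, z -75 mm: with the visor shut it is 175 mm above the bench; it goes round the hinge with the visor.
- visor_panel: The visor itself: clear panel in an aluminium frame, 400 mm wide, 250 mm from hinge to front edge, 10 mm thick, with the bar handle near its front edge; 0.4 to 0.8 kg. Origin in the middle of the hinge line.
- visor_pointer (a point): Tip of the small dark pointer pin that sticks out of the visor's left edge, 150 mm from the hinge line; it moves with the visor along the inner edge of the quadrant.
- mark (a joint): Where the index is clamped on the quadrant. rad, the same scale as joint visor: the visor is on the mark when joint visor equals this value. It lies between 0.38 and 0.75.
- mark_tip (a point): Tip of the index, a dark steel clamp block (44 x 24 x 16 mm, knurled thumb nut on its outer side) on the aluminium quadrant plate at the cabinet's left side; its tooth points to the hinge line, 154 mm away. The visor's pointer belongs level with this tooth. Its frame's x axis is parallel to that of visor_hinge when the visor is on the mark.
- cabinet: Grey sheet-steel extraction cabinet, fixed: 400 mm wide (y), 340 deep (x), 250 high at the back, front sill 122 high. Origin: centre of its underside; x to its back, y to its left as seen from the robot, z up. The duct leaves its right side 80 mm in front of centre and runs to the fan unit, a box 206 mm high that begins 540 mm from centre. The quadrant reaches 242 mm left of centre.
- solvent_bottle: White plastic bottle, 66 mm across, 170 mm tall, standing behind the duct. Leave alone. Origin: centre of its foot.
- piston: Aluminium engine piston, 74 mm across, 55 mm tall, standing inside the cabinet on the drip grid. Leave alone. Origin: centre of its underside.
- nut_jar: Small glass jar with a metal cap, 60 mm across, 75 mm tall, standing on the cabinet's roof behind the hinge. Leave alone. Origin: centre of its foot.
- bearing: Steel ball-bearing ring, 62 mm across, 18 mm thick, lying flat on the bench between the cabinet and the lever. Leave alone. Origin: centre of its underside.
- airflow_meter: Hand-held vane airflow meter, grey with a black round vane head, about 210 mm long, 72 mm wide, 26 mm thick, lying on the bench in front of the cabinet. Leave alone. Origin: underside of its display part, head towards its +x.
- wrench: Steel wrench, 190 mm long, lying on the bench in front of the cabinet. Leave alone.
- conrod: Dark steel connecting rod, about 195 mm long, 22 mm thick, lying on the bench left of the cabinet. Leave alone. Origin: underside of its big eye, small eye towards its +x.

How it is judged:
By the outcome, as a careful person would: the job done as asked, in the order asked, and still so for the second after the job is handed in, while the arm keeps its last pose, push and grip.
It also fails if it takes over 58 s, if anything falls off the work surface, if the arm or the gripper's body presses on something with over 40 N, if the wrist force passes 120 N, or if a joint passes its speed limit or range.

## Working session

There is one attempt and no reset: what is moved stays moved. The work goes in short steps, Python scripts to look and compute and a shell command to move; the robot and the scene stay as the last step left them, time stands still between calls to the robot, and variables do not carry over. Pictures are saved under pics/ and viewed, and the job is handed in when it is done.

```bash
ls; mkdir -p pics; python3 - <<'E'
from plant import bot
import cv2
print(bot.state())
for n in("scene","top"):
    d=bot.get_image(n); cv2.imwrite(f"pics/{n}0.png",d["img"][:,:,::-1])
    print({k:v for k,v in d.items() if k not in("img","z_map")})
E
```

```text
pics
{'t': 0.0, 'joints': array([ 1.06617937e+00,  1.16483519e-01,  1.44229197e+00,  6.98360959e-07,
        1.58399736e+00, -3.78234584e-02]), 'dq': array([ 0.00055367, -0.00143977, -0.00063706, -0.00130379,  0.00014076,
       -0.0004679 ]), 'joint_efforts': array([ 1.03681032e-03, -7.31980133e+01, -6.32472110e+01, -1.43717563e-05,
        6.51431998e-03,  1.05857578e-05]), 'position': array([0.30369225, 0.60259965, 0.23054726]), 'eef_rot': array([ 0.60172141, -0.37100639,  0.60244827,  0.37059638]), 'wrist_force': array([ 0.46147467,  1.15998126, -0.57135488]), 'moment': array([-0.02506371, -0.03050007, -0.0426861 ]), 'width': 0.08514299843481304}
{'vertical_fov': 49.09590225011239, 'cx': 321.7865348289198, 'cy': 239.59603932537183, 'position': array([ 0.99848939, -0.44887668,  0.90466898]), 'attitude': array([0.87931061, 0.35487669, 0.10916826, 0.29825773])}
{'vertical_fov': 50.45859314792131, 'cx': 326.1512034731793, 'cy': 240.04523159995705, 'position': array([0.3653486 , 0.11748287, 1.1806648 ]), 'attitude': array([-0.68263581, -0.07500404,  0.07615788,  0.72289884])}
```

View pics/scene0.png

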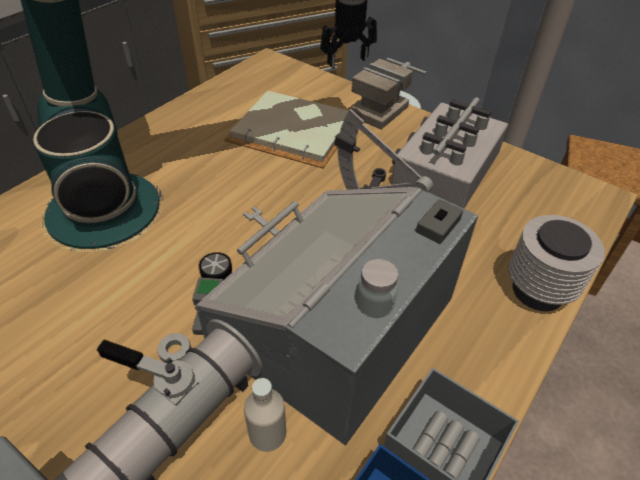

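View pics/top0.png

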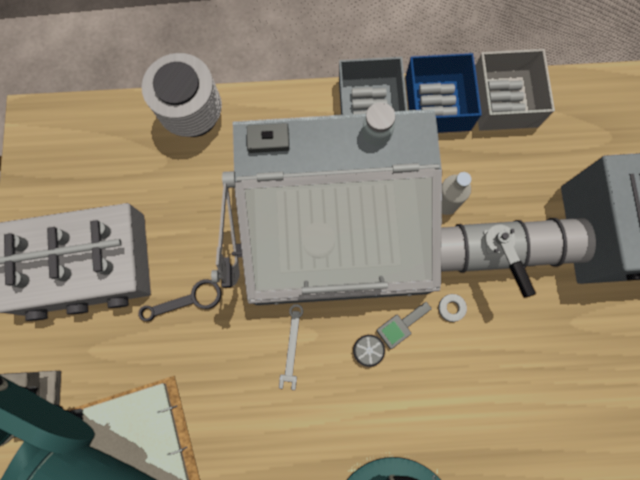

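The top view shows the cabinet centred near (340,210), the visor handle at (304..385,288), the lever pivot near (497,238), its grip near (521,280) and the quadrant with its index near (225,270). I'll enlarge the crops that matter.

```bash
cat > h.py <<'E'
import numpy as np,cv2
from scipy.spatial.transform import Rotation as R
from plant import bot
def q2R(q): return R.from_quat([q[1],q[2],q[3],q[0]]).as_matrix()
class Cam:
    def __init__(s,n):
        d=bot.get_image(n); s.d=d; s.img=d["img"]; s.z=d["z_map"]
        s.f=240/np.tan(np.radians(d["vertical_fov"])/2); s.cx,s.cy=d["cx"],d["cy"]
        s.p=d["position"]; s.R=q2R(d["attitude"])
    def ray(s,u,v):
        return s.R@np.array([(u-s.cx)/s.f,-(v-s.cy)/s.f,-1.])
    def plane(s,u,v,h):
        r=s.ray(u,v); return s.p+r*(h-s.p[2])/r[2]
    def pt(s,u,v,z=None):
        if z is None:
            a=s.z[int(v)-1:int(v)+2,int(u)-1:int(u)+2]; a=a[a>0]; z=np.median(a) if len(a) else 0
        return s.p+s.ray(u,v)*z
    def proj(s,P):
        c=s.R.T@(np.asarray(P)-s.p); return np.array([s.cx-s.f*c[0]/c[2],s.cy+s.f*c[1]/c[2]])
    def crop(s,u,v,w,h,k,fn):
        im=s.img[v:v+h,u:u+w,::-1]; cv2.imwrite(fn,cv2.resize(im,None,fx=k,fy=k,interpolation=cv2.INTER_CUBIC))
E
python3 - <<'E'
from h import *
np.set_printoptions(precision=4,suppress=True)
t=Cam("top");s=Cam("scene")
t.crop(440,200,130,110,6,"pics/t_lever.png")
t.crop(205,160,60,150,4,"pics/t_quad.png")
s.crop(320,100,120,110,6,"pics/s_quad.png")
for n,(u,v) in dict(bench=(450,380),bench2=(250,340),roof=(330,140),sill=(500,350)).items(): print(n,t.pt(u,v))
# lever grip dark mask
g=t.img.max(2)
m=((g<45)).astype(np.uint8); m[:, :480]=0;m[:,560:]=0;m[:230]=0;m[310:]=0
n,l,st,c=cv2.connectedComponentsWithStats(m)
for i in range(1,n):
    if st[i,4]>20: print(st[i],c[i],t.plane(*c[i],0.178), t.pt(*c[i]))
g=s.img.max(2); m=((g<45)).astype(np.uint8); m[:, :90]=0;m[:,160:]=0;m[:330]=0;m[380:]=0
n,l,st,c=cv2.connectedComponentsWithStats(m)
for i in range(1,n):
    if st[i,4]>20: print('scene',st[i],c[i],s.plane(*c[i],0.165),s.pt(*c[i]))
for u,v in [(304,289),(385,287),(344,288)]: print('handle',t.plane(u,v,0.175),t.pt(u,v))
for u,v in [(245,236),(297,208)]: print('handle s',s.plane(u,v,0.175),s.pt(u,v))
E
```

```text
bench [ 0.2862 -0.1504 -0.0013]
bench2 [ 0.3996  0.2947 -0.0016]
roof [0.7669 0.0913 0.2499]
sill [ 0.3451 -0.2707 -0.0019]
[519 262  15  33  83] [526.7229 278.3494] [ 0.483  -0.2822  0.178 ] [ 0.4831 -0.2828  0.1764]
[509 264  20  33 163] [518.2515 280.0798] [ 0.4805 -0.265   0.178 ] [ 0.4811 -0.2671  0.1725]
scene [ 98 341  45  29 678] [119.6062 353.9985] [ 0.484  -0.2785  0.165 ] [ 0.4919 -0.2811  0.1765]
handle [0.4875 0.159  0.175 ] [0.4868 0.1587 0.1809]
handle [ 0.4823 -0.0014  0.175 ] [ 0.4816 -0.0007  0.1809]
handle [0.4849 0.0798 0.175 ] [0.4842 0.08   0.181 ]
handle s [0.4699 0.0308 0.175 ] [ 0.3424  0.1465 -0.001 ]
handle s [0.4989 0.1539 0.175 ] [0.4947 0.159  0.1689]
```

```bash
python3 - <<'E'
from h import *
t=Cam("top");s=Cam("scene")
t.crop(225,260,230,60,3.4,"pics/t_handle.png")
s.crop(200,190,120,110,6,"pics/s_handle.png")
E
```

```text
(no output)
```

View pics/t_lever.png

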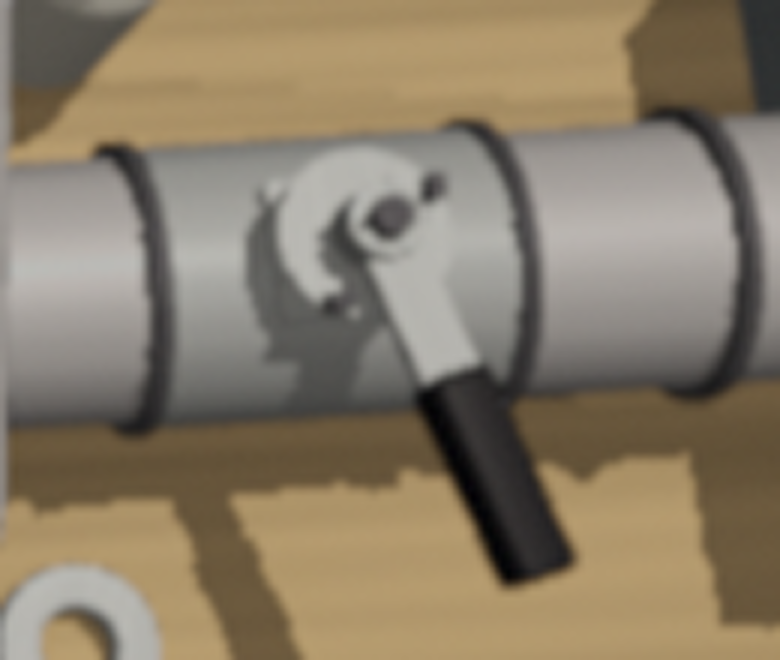

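View pics/t_quad.png

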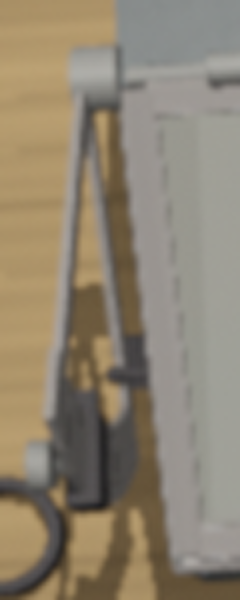

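View pics/s_quad.png

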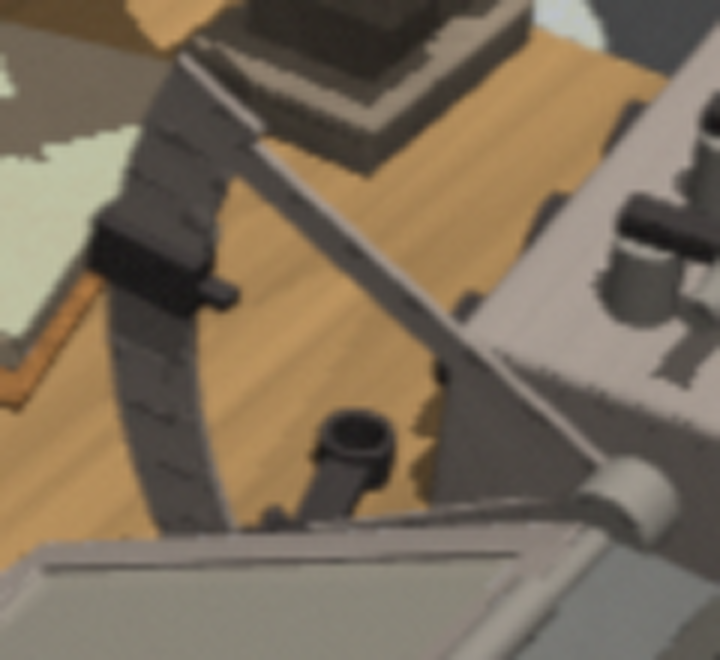

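View pics/t_handle.png

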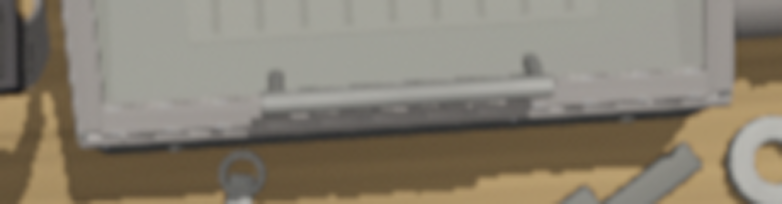

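View pics/s_handle.png

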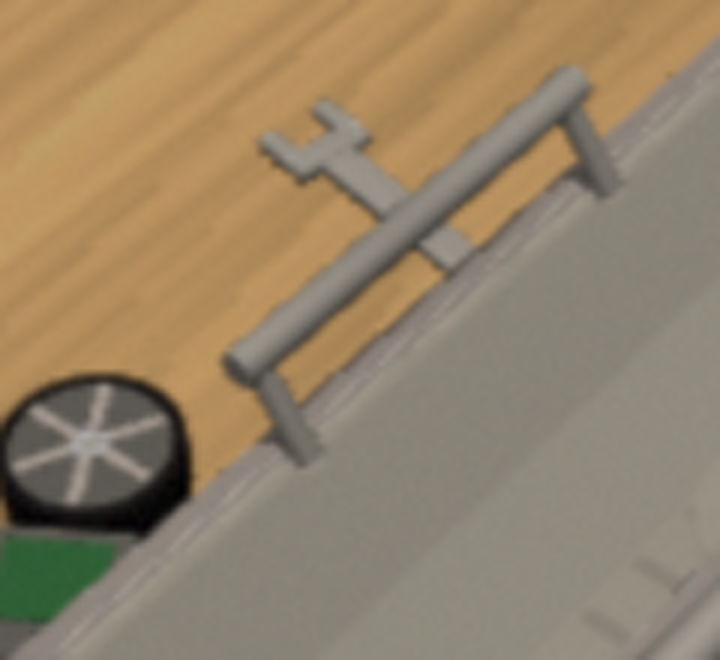

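```bash
python3 - <<'E'
from h import *
np.set_printoptions(precision=4,suppress=True)
t=Cam("top");s=Cam("scene")
s.crop(90,320,130,100,6,"pics/s_lever.png")
t.crop(220,150,230,50,3.4,"pics/t_hinge.png")
s.crop(280,160,180,170,4,"pics/s_hinge.png")
for n,a in dict(pivot=(505,236.2),gin=(440/6+451/6*0+440,200+380/6)).items(): print(n,t.plane(*a,0.165))
def tri(a,b):
    r1=t.ray(*a);r2=s.ray(*b);k=np.linalg.lstsq(np.c_[r1,-r2],s.p-t.p,rcond=None)[0]
    A=t.p+r1*k[0];B=s.p+r2*k[1];return (A+B)/2,np.linalg.norm(A-B)
print(tri((302.4,289.7),(295.8,203.3)),tri((387.9,285.3),(239.7,250.3)))
for a in[(302.4,289.7),(387.9,285.3)]:print(t.plane(*a,.175))
for a in [(295.8,203.3),(239.7,250.3)]:print(s.plane(*a,.175))
E
```

```text
pivot [ 0.5731 -0.2554  0.165 ]
gin [ 0.5163 -0.2648  0.165 ]
(array([0.4871, 0.163 , 0.1745]), np.float64(0.002077463462343122)) (array([ 0.4868, -0.0054,  0.1764]), np.float64(0.004884728992614983))
[0.4863 0.1622 0.175 ]
[ 0.4853 -0.0074  0.175 ]
[0.4881 0.1634 0.175 ]
[ 0.4874 -0.0027  0.175 ]
```

View pics/s_lever.png

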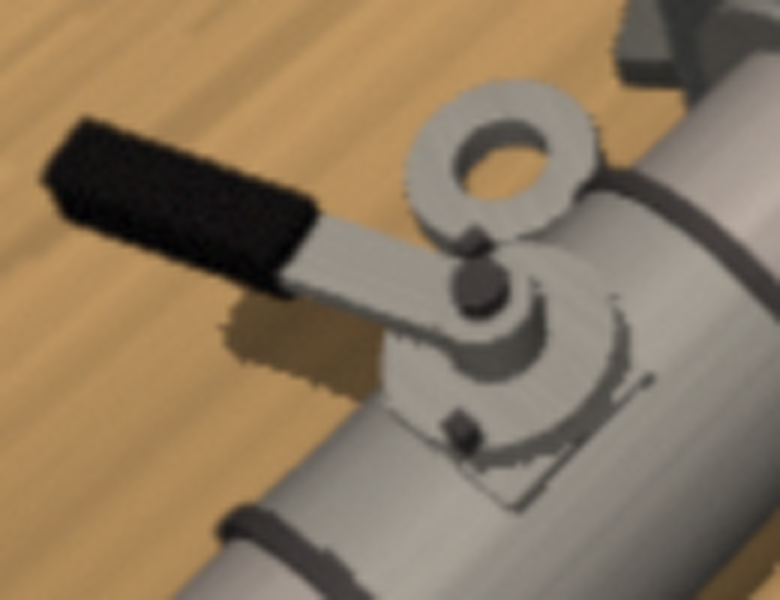

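View pics/t_hinge.png

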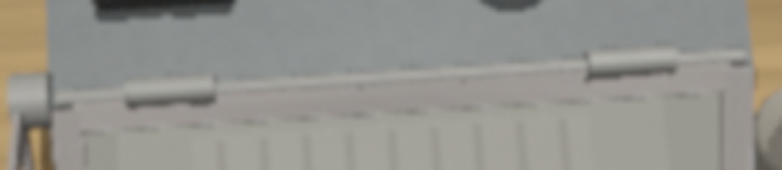

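View pics/s_hinge.png

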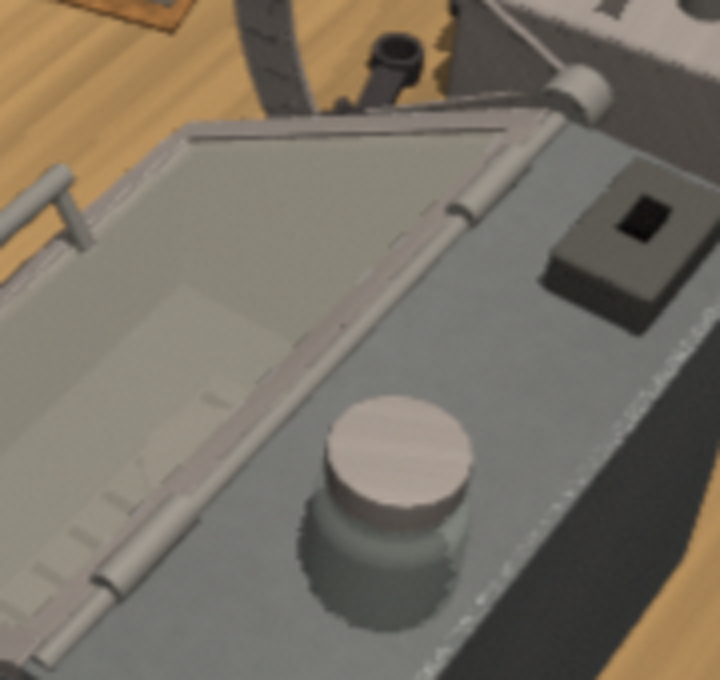

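```bash
python3 - <<'E'
from h import *
np.set_printoptions(precision=4,suppress=True)
t=Cam("top");s=Cam("scene")
def tri(a,b):
    r1=t.ray(*a);r2=s.ray(*b);k=np.linalg.lstsq(np.c_[r1,-r2],s.p-t.p,rcond=None)[0]
    A=t.p+r1*k[0];B=s.p+r2*k[1];return (A+B)/2,A-B
print("hinge R",tri((440,166.2),(290,325)),"L",tri((236.2,179.4),(421,187.5)))
for a in[(236.2,179.4),(440,166.2)]:print('t',t.plane(*a,.25))
for a in[(421,187.5),(290,325)]:print('s',s.plane(*a,.25))
print("cap",tri((505,236.2),(170.3,367.5)))
for c,(u0,u1,v0,v1) in((t,(500,545,255,305)),(s,(92,150,335,375))):
    P=np.array([c.pt(u,v,c.z[v,u]) for v in range(v0,v1) for u in range(u0,u1) if c.img[v,u].max()<60 and c.z[v,u]>0])
    P=P[(P[:,2]>0.171)&(P[:,2]<.19)]; (cx,cy),(w,h),a=cv2.minAreaRect(P[:,:2].astype(np.float32))
    _,_,V=np.linalg.svd(P[:,:2]-P[:,:2].mean(0)); print(len(P),P.mean(0),(cx,cy),w,h,a,V[0])
# pointer/mark
print("tooth s", [s.plane(359.3,149.3,z) for z in(.25,.3)], s.pt(358,149))
E
```

```text
hinge R (array([ 0.7014, -0.1154,  0.2518]), array([-0.0029, -0.0031, -0.0003])) L (array([0.699 , 0.2779, 0.2515]), array([-0.0048, -0.0041, -0.0024]))
t [0.6967 0.2759 0.25  ]
t [ 0.7005 -0.1174  0.25  ]
s [0.7001 0.283  0.25  ]
s [ 0.702  -0.1128  0.25  ]
cap (array([ 0.5716, -0.2499,  0.1765]), array([-0.0019, -0.0023,  0.0005]))
357 [ 0.4838 -0.275   0.177 ] (0.48350492119789124, -0.27623251080513) 0.06857533752918243 0.02130170911550522 16.90186882019043 [-0.9619 -0.2733]
564 [ 0.4898 -0.2793  0.1772] (0.48787254095077515, -0.2788604199886322) 0.0714028999209404 0.02107103541493416 17.591928482055664 [0.9524 0.305 ]
tooth s [array([0.5398, 0.3092, 0.25  ]), array([0.5748, 0.2513, 0.3   ])] [0.5452 0.2952 0.2614]
```

```bash
cat >> h.py <<'E'
np.set_printoptions(precision=4,suppress=True)
def tool():
    st=bot.state(); return st,st["position"],q2R(st["eef_rot"])
def plan(P,x,z):
    """target TCP P, tool x dir, jaw dir z -> shift and turn in tool axes (both half-turn choices)"""
    st,p,Rc=tool()
    x=np.array(x,float);x/=np.linalg.norm(x)
    for sg in(1,-1):
        zz=sg*np.array(z,float);zz-=x*(x@zz);zz/=np.linalg.norm(zz)
        Rt=np.c_[x,np.cross(zz,x),zz]
        print(sg,"shift",Rc.T@(np.array(P)-p),"turn",R.from_matrix(Rc.T@Rt).as_rotvec())
E
python3 - <<'E'
from h import *
st,p,Rc=tool();print(Rc)
g=np.array([.486,-.2773]);d=np.array([-.957,-.289])
plan([.304,.603,.36],[0,0,-1],[d[1],-d[0],0])
print(Rc.T@np.array([0.09,-.88,0]),Rc.T@np.array([.486-.304,-.2773-.603,.36-.23]))
E
```

```text
[[-0.0001 -0.893   0.45  ]
 [-0.      0.45    0.893 ]
 [-1.      0.0001 -0.    ]]
1 shift [-0.1287 -0.0001  0.0003] turn [-0.7601 -0.     -0.0001]
-1 shift [-0.1287 -0.0001  0.0003] turn [ 2.3815 -0.0001  0.    ]
[ 0.     -0.4764 -0.7454] [-0.13   -0.5587 -0.7042]
```

```bash
python3 -m handwheel '[[[-0.06,0,0,0,0,0],[-0.12,0,0,0.1,0,0],[-0.13,-0.34,-0.5,2.38,0,0],[-0.13,-0.34,-0.5,2.38,0,0],[-0.13,-0.34,-0.5,2.38,0,0],[-0.13,-0.34,-0.5,2.38,0,0],[-0.13,-0.34,-0.5,2.38,0,0],[-0.13,-0.34,-0.5,2.38,0,0],[-0.13,-0.34,-0.5,2.38,0,0],[-0.13,-0.34,-0.5,2.38,0,0],[-0.13,-0.34,-0.5,2.38,0,0],[-0.13,-0.34,-0.5,2.38,0,0]]]' -0.2
python3 - <<'E'
from h import *
print(tool())
plan([.486,-.2773,.30],[0,0,-1],[.289,-.957,0])
E
```

```text
t: 2.0
position: [0.3821, 0.0009, 0.3617]
eef_rot: [0.64, 0.301, 0.64, -0.301]
wrist_force: [0.2, 0.8, 0.1]
width: 0.0515
({'t': 2.0, 'joints': array([-0.0642, -0.5329,  1.7838, -0.0002,  1.8896,  0.8145]), 'dq': array([-0.8571,  0.0652, -0.0474,  0.0041, -0.0159,  0.6363]), 'joint_efforts': array([  9.3995, -21.8643, -62.1382,  -0.2035,   0.2971,  -2.268 ]), 'position': array([0.3821, 0.0009, 0.3617]), 'eef_rot': array([ 0.6403,  0.3009,  0.6396, -0.3007]), 'wrist_force': array([0.1543, 0.7596, 0.0694]), 'moment': array([ 0.0072, -0.0166,  0.0657]), 'width': 0.051549491654067164}, array([0.3821, 0.0009, 0.3617]), array([[ 0.0011,  0.7699,  0.6381],
       [-0.0002,  0.6381, -0.7699],
       [-1.    ,  0.0007,  0.0009]]))
1 shift [ 0.0618 -0.0976  0.2805] turn [ 0.3988  0.0007 -0.0009]
-1 shift [ 0.0618 -0.0976  0.2805] turn [-2.7428  0.0012  0.001 ]
```

```bash
python3 -m handwheel '[[[0.06,-0.098,0.28,0.4,0,0],[0.06,-0.098,0.28,0.4,0,0],[0.06,-0.098,0.28,0.4,0,0],[0.06,-0.098,0.28,0.4,0,0],[0.06,-0.098,0.28,0.4,0,0],[0.06,-0.098,0.28,0.4,0,0],[0.06,-0.098,0.28,0.4,0,0],[0.06,-0.098,0.28,0.4,0,0]]]' -0.2
python3 - <<'E'
from h import *
print(tool()[1:])
plan([.486,-.2773,.147],[0,0,-1],[.289,-.957,0])
t=Cam("top");s=Cam("scene")
s.crop(60,260,200,160,4,"pics/s_l1.png");t.crop(440,180,160,140,4,"pics/t_l1.png")
E
```

```text
t: 3.0
position: [0.4877, -0.2731, 0.3022]
eef_rot: [0.57, 0.42, 0.569, -0.419]
wrist_force: [0.1, -0.5, -0.1]
width: 0.0512
(array([ 0.4877, -0.2731,  0.3022]), array([[ 0.0012,  0.9551,  0.2962],
       [-0.0007,  0.2962, -0.9551],
       [-1.    ,  0.001 ,  0.001 ]]))
1 shift [ 0.1552 -0.003   0.0033] turn [ 0.0074  0.001  -0.001 ]
-1 shift [ 0.1552 -0.003   0.0033] turn [-3.1341  0.0015  0.0015]
```

View pics/s_l1.png

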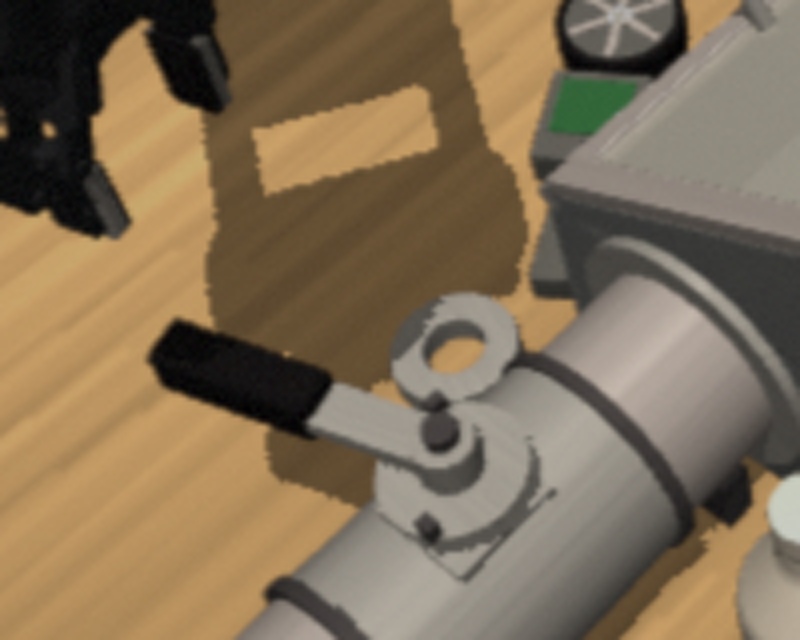

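View pics/t_l1.png

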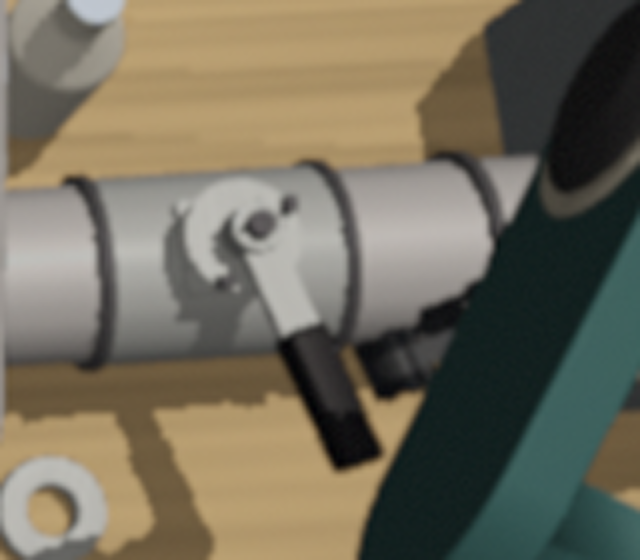

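```bash
python3 -m handwheel '[[[0.04,-0.003,0.003,0,0,0],[0.09,-0.003,0.003,0,0,0],[0.13,-0.003,0.003,0,0,0],[0.155,-0.003,0.003,0,0,0],[0.155,-0.003,0.003,0,0,0],[0.155,-0.003,0.003,0,0,0]]]' -0.2
python3 - <<'E'
from h import *
print(tool()[1:])
t=Cam("top");s=Cam("scene")
s.crop(60,260,200,160,4,"pics/s_l2.png")
E
```

```text
t: 3.85
position: [0.4863, -0.2778, 0.148]
eef_rot: [0.57, 0.42, 0.568, -0.42]
wrist_force: [-0.0, 0.7, 0.0]
width: 0.0514
(array([ 0.4863, -0.2778,  0.148 ]), array([[ 0.0016,  0.9553,  0.2957],
       [-0.001 ,  0.2957, -0.9553],
       [-1.    ,  0.0012,  0.0015]]))
```

View pics/s_l2.png

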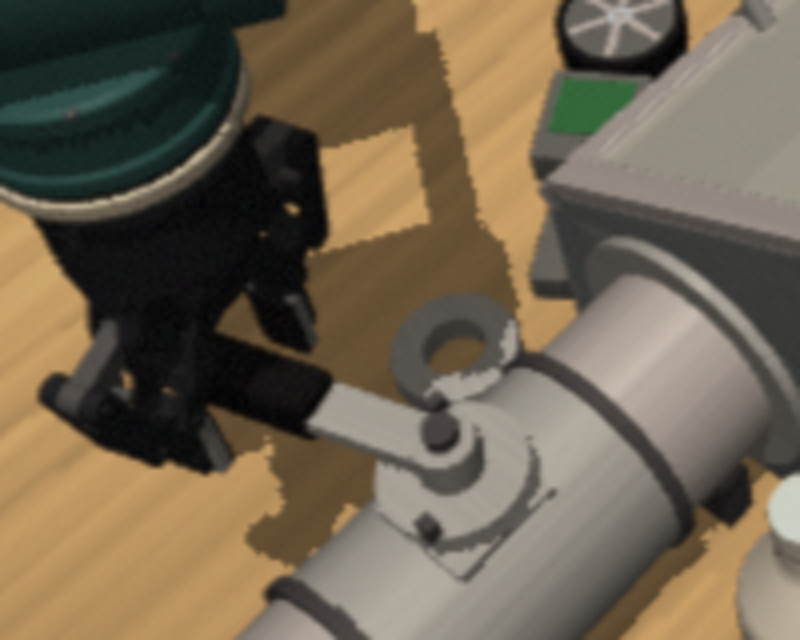

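The fingers straddle the black grip (crop around (265,390)). Closing on it lightly.

```bash
python3 -m handwheel '[[[0,0,0,0,0,0],[0,0,0,0,0,0],[0,0,0,0,0,0],[0,0,0,0,0,0]]]' 1 25
python3 - <<'E'
from h import *
st,p,Rc=tool();print(p,st["wrist_force"],st["width"])
A=np.array([.573,-.2505]); v=p[:2]-A; a0=np.arctan2(v[1],v[0]); r=np.linalg.norm(v)
print(r,np.degrees(a0))
target=-np.pi/2  # lever along -y
tot=(target-a0)%(2*np.pi);print("to turn",tot)
for f in np.arange(.14,1.5,.14).tolist()+[tot]:
    q=A+r*np.array([np.cos(a0+f),np.sin(a0+f)])
    print(round(f,3),Rc.T@np.array([q[0]-p[0],q[1]-p[1],0]))
E
```

```text
t: 4.45
position: [0.4859, -0.2778, 0.147]
eef_rot: [0.569, 0.42, 0.569, -0.42]
wrist_force: [-2.7, 1.4, 6.4]
width: 0.0216
[ 0.4859 -0.2778  0.147 ] [-2.7294  1.4388  6.3645] 0.021599571910381955
0.0912731599252824 -162.57190078901135
to turn 1.2666186131989186
0.14 [0.     0.0009 0.0127]
0.28 [0.     0.0037 0.0252]
0.42 [0.     0.0081 0.0372]
0.56 [0.     0.0141 0.0484]
0.7 [0.     0.0217 0.0587]
0.84 [0.     0.0306 0.0678]
0.98 [0.0001 0.0407 0.0756]
1.12 [0.0001 0.0518 0.0819]
1.26 [0.0001 0.0637 0.0866]
1.4 [0.0001 0.0761 0.0896]
1.267 [0.0001 0.0643 0.0868]
```

```bash
python3 -m handwheel '[[[0,0.001,0.0127,-0.14,0,0],[0,0.0037,0.0252,-0.28,0,0],[0,0.0081,0.0372,-0.42,0,0],[0,0.0141,0.0484,-0.56,0,0],[0,0.0217,0.0587,-0.70,0,0],[0,0.0306,0.0678,-0.84,0,0],[0,0.0407,0.0756,-0.98,0,0],[0,0.0518,0.0819,-1.12,0,0],[0,0.0518,0.0819,-1.12,0,0],[0,0.0518,0.0819,-1.12,0,0]]]' 1 25
python3 - <<'E'
from h import *
st,p,Rc=tool();print(p,st["wrist_force"],st["moment"],st["width"])
print(Rc, np.degrees(np.arctan2(Rc[1,1],Rc[0,1])))
A=np.array([.573,-.2505]);v=p[:2]-A;a0=np.arctan2(v[1],v[0]);r=np.linalg.norm(v);print(r,np.degrees(a0))
for f in (.05,.1,.15,.2,.25):
    q=A+r*np.array([np.cos(a0+f),np.sin(a0+f)])
    print(round(f,3),Rc.T@np.array([q[0]-p[0],q[1]-p[1],0]))
E
```

```text
t: 5.7
position: [0.56, -0.3403, 0.147]
eef_rot: [0.705, 0.053, 0.705, -0.053]
wrist_force: [1.0, 5.4, 5.8]
width: 0.0218
[ 0.56   -0.3403  0.147 ] [0.961  5.4381 5.8298] [ 0.8152 -0.1078  0.2065] 0.021840735839294276
[[ 0.001   0.1498  0.9887]
 [ 0.0005  0.9887 -0.1498]
 [-1.      0.0006  0.0009]] 81.38698291326365
0.09074726859234425 -98.21380666670649
0.05 [0.     0.0001 0.0045]
0.1 [0.     0.0005 0.0091]
0.15 [0.     0.0011 0.0136]
0.2 [0.     0.0019 0.018 ]
0.25 [0.     0.003  0.0224]
```

```bash
python3 -m handwheel '[[[0,0.0003,0.007,-0.08,0,0],[0,0.001,0.0118,-0.13,0,0],[0,0.0011,0.0136,-0.15,0,0],[0,0.0011,0.0136,-0.15,0,0]]]' 1 25
python3 - <<'E'
from h import *
st,p,Rc=tool();print(p,st["wrist_force"],st["moment"],np.degrees(np.arctan2(Rc[1,1],Rc[0,1])))
E
python3 -m handwheel '[[[0,0.0004,0.0027,-0.03,0,0],[0,0.0004,0.0027,-0.03,0,0]]]' 1 25
python3 - <<'E'
from h import *
st,p,Rc=tool();print(p,st["wrist_force"],st["moment"],np.degrees(np.arctan2(Rc[1,1],Rc[0,1])))
E
```

```text
t: 6.2
position: [0.5735, -0.3413, 0.147]
eef_rot: [0.707, 0.0, 0.707, 0.0]
wrist_force: [-0.5, 4.7, 6.6]
width: 0.0217
[ 0.5735 -0.3413  0.147 ] [-0.4813  4.6681  6.5596] [0.7979 0.0251 0.179 ] 89.98729949090963
t: 6.45
position: [0.5739, -0.3411, 0.1469]
eef_rot: [0.705, -0.01, 0.709, 0.01]
wrist_force: [-23.4, 8.1, 13.8]
width: 0.022
[ 0.5739 -0.3411  0.1469] [-23.3517   8.1492  13.849 ] [ 1.1507  3.44   -0.7277] 91.62163801618377
```

The stop is felt: 23 N against the push, with x stuck at 0.574. I'll open the gripper and lift.

```bash
python3 -m handwheel '[[[0,-0.0002,-0.0015,0.02,0,0],[0,-0.0002,-0.0015,0.02,0,0],[0,-0.0002,-0.0015,0.02,0,0],[-0.04,-0.0002,-0.0015,0.02,0,0],[-0.1,-0.0002,-0.0015,0.02,0,0],[-0.16,-0.0002,-0.0015,0.02,0,0],[-0.2,-0.0002,-0.0015,0.02,0,0],[-0.2,-0.0002,-0.0015,0.02,0,0]]]' -0.2 25
python3 - <<'E'
from h import *
st,p,Rc=tool();print(p,st["wrist_force"],st["joints"]);print(Rc)
t=Cam("top");s=Cam("scene")
s.crop(60,260,200,160,4,"pics/s_l3.png");t.crop(440,180,160,140,4,"pics/t_l3.png")
E
```

```text
t: 7.45
position: [0.5748, -0.3418, 0.3502]
eef_rot: [0.709, -0.004, 0.705, 0.002]
wrist_force: [0.1, 0.2, 0.2]
width: 0.0511
[ 0.5748 -0.3418  0.3502] [0.0884 0.1938 0.1753] [-0.5746  0.0929  1.2761 -0.      1.7671 -0.5839]
[[ 0.0046 -0.0093  0.9999]
 [-0.003   1.      0.0093]
 [-1.     -0.0031  0.0046]]
```

View pics/s_l3.png

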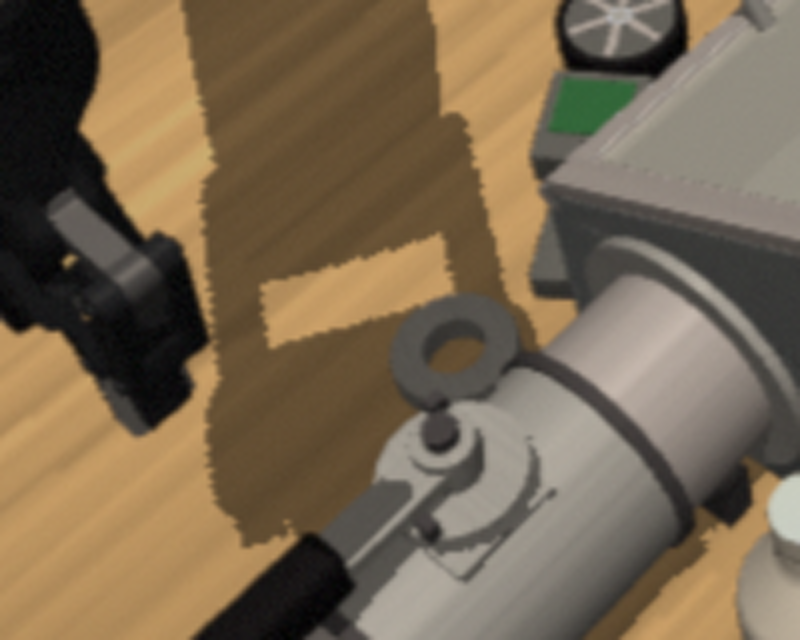

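View pics/t_l3.png

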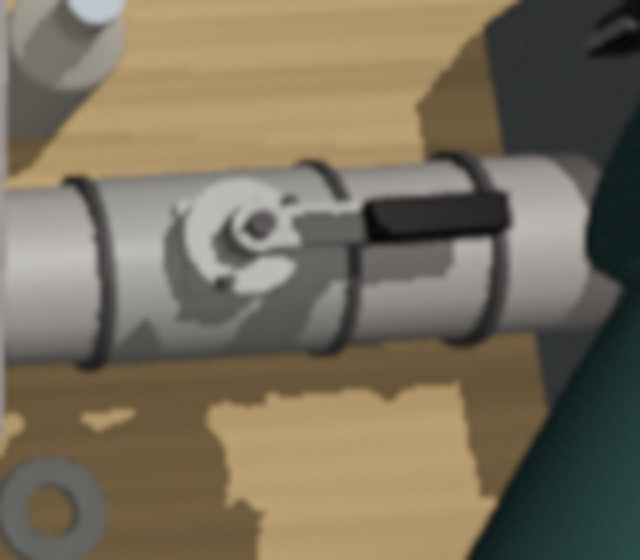

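```bash
python3 - <<'E'
from h import *
x=[np.sin(.3),0,-np.cos(.3)];z=[np.cos(.3),0,np.sin(.3)]
plan([.463,.06,.2525],x,z)
plan([.463,.06,.35],x,z)
E
```

```text
1 shift [ 0.0933  0.4025 -0.1076] turn [ 0.0091 -0.3002 -0.0015]
-1 shift [ 0.0933  0.4025 -0.1076] turn [-3.0973  0.0024 -0.4685]
1 shift [-0.0042  0.4026 -0.1077] turn [ 0.0091 -0.3002 -0.0015]
-1 shift [-0.0042  0.4026 -0.1077] turn [-3.0973  0.0024 -0.4685]
```

```bash
python3 -m handwheel '[[[0,0.403,-0.108,0.009,-0.3,0],[0,0.403,-0.108,0.009,-0.3,0],[0,0.403,-0.108,0.009,-0.3,0],[0,0.403,-0.108,0.009,-0.3,0],[0,0.403,-0.108,0.009,-0.3,0],[0,0.403,-0.108,0.009,-0.3,0],[0,0.403,-0.108,0.009,-0.3,0],[0.05,0.403,-0.108,0.009,-0.3,0],[0.093,0.403,-0.108,0.009,-0.3,0],[0.093,0.403,-0.108,0.009,-0.3,0],[0.093,0.403,-0.108,0.009,-0.3,0]]]' -0.2 40
python3 - <<'E'
from h import *
st,p,Rc=tool();print(p,st["wrist_force"],st["joints"]);print(Rc)
x=[np.sin(.3),0,-np.cos(.3)];z=[np.cos(.3),0,np.sin(.3)]
plan([.4924,.06,.157],x,z)
t=Cam("top");s=Cam("scene")
s.crop(180,130,200,160,4,"pics/s_v1.png");t.crop(200,180,260,170,3,"pics/t_v1.png")
E
```

```text
t: 8.93
position: [0.4629, 0.0603, 0.2546]
eef_rot: [0.805, 0.001, 0.593, 0.0]
wrist_force: [0.5, -0.2, -0.2]
width: 0.0513
[0.4629 0.0603 0.2546] [ 0.5023 -0.2206 -0.2259] [ 0.0909 -0.5611  1.9942 -0.0259  1.4087  0.0915]
[[ 0.2963  0.0001  0.9551]
 [ 0.0013  1.     -0.0006]
 [-0.9551  0.0014  0.2963]]
1 shift [ 0.102  -0.0005 -0.0008] turn [-0.0006  0.0008 -0.0013]
-1 shift [ 0.102  -0.0005 -0.0008] turn [ 3.141  -0.0021 -0.0013]
```

View pics/s_v1.png

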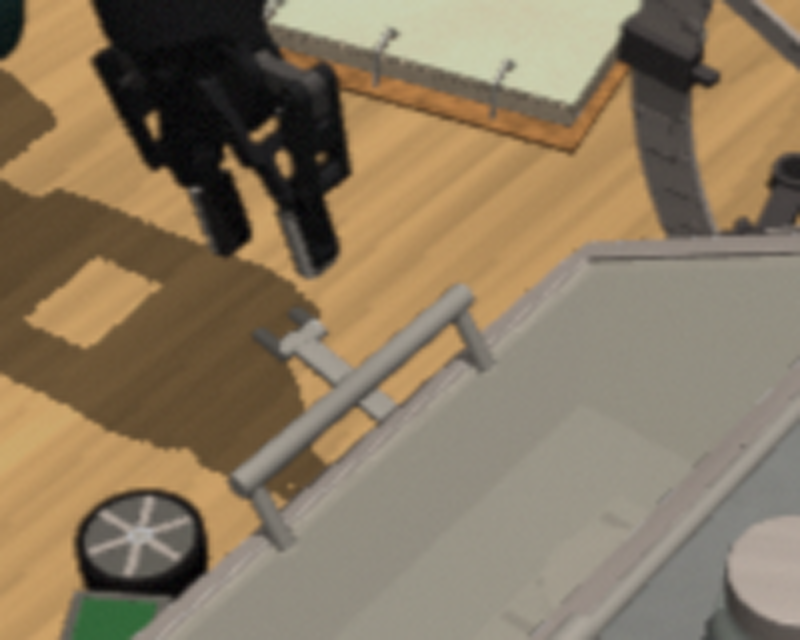

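View pics/t_v1.png

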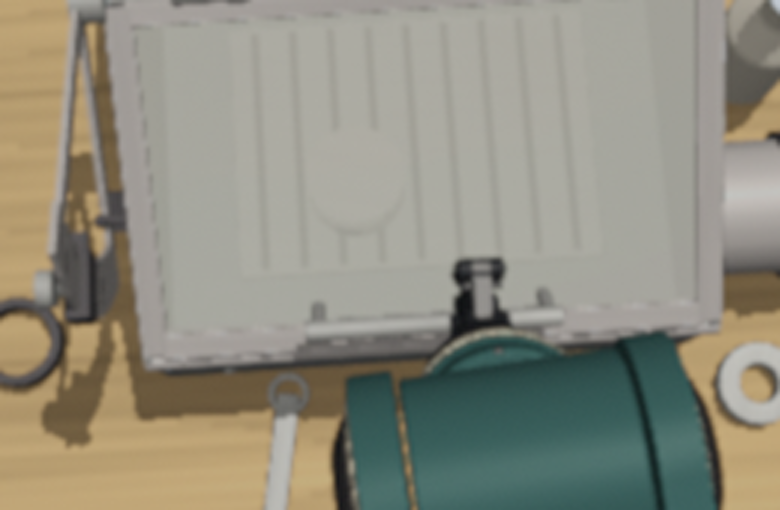

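The gripper is above the handle, inside both posts. Moving in along the tool axis.

```bash
python3 -m handwheel '[[[0.04,0,0,0,0,0],[0.07,0,0,0,0,0],[0.1,0,0,0,0,0],[0.102,0,0,0,0,0],[0.102,0,0,0,0,0]]]' -0.2 40
python3 - <<'E'
from h import *
st,p,Rc=tool();print(p,st["wrist_force"])
t=Cam("top");s=Cam("scene")
s.crop(180,130,200,160,4,"pics/s_v2.png")
E
```

```text
t: 9.65
position: [0.4932, 0.0605, 0.1576]
eef_rot: [0.805, 0.001, 0.593, 0.0]
wrist_force: [0.6, -0.3, 0.9]
width: 0.0513
[0.4932 0.0605 0.1576] [ 0.6415 -0.3039  0.854 ]
```

View pics/s_v2.png

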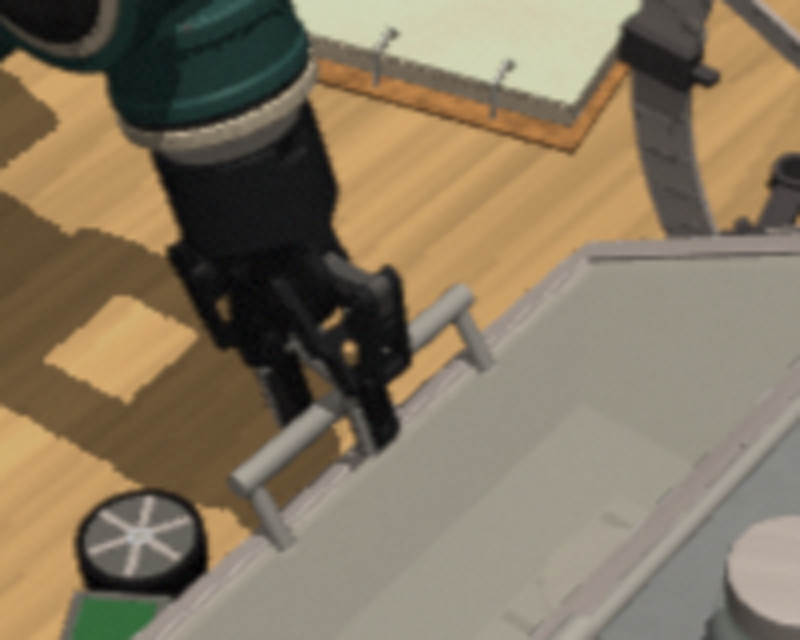

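The bar now runs between the two fingers, which straddle it at crop (335,410). Closing.

```bash
python3 -m handwheel '[[[0,0,0,0,0,0],[0,0,0,0,0,0],[0,0,0,0,0,0],[0,0,0,0,0,0],[0,0,0,0,0,0]]]' 1 60
python3 - <<'E'
from h import *
st,p,Rc=tool();print(p,st["wrist_force"],st["moment"],st["width"])
t=Cam("top");s=Cam("scene")
s.crop(180,130,200,160,4,"pics/s_v3.png")
# tooth & mark: intersect ray with plane y, hinge (0.700,.25)
st
g=p-.019*Rc[:,0];print("grasp",g)
H=np.array([.7000,.25])
for y in(.29,.295,.30):
    r=s.ray(359.3,149.3);P=s.p+r*(y-s.p[1])/r[1];v=P[[0,2]]-H
    print(y,P,np.hypot(*v),"theta mark",np.arctan2(v[1],-v[0])+np.pi/6)
E
```

```text
t: 10.38
position: [0.4933, 0.0606, 0.1567]
eef_rot: [0.805, 0.001, 0.593, 0.001]
wrist_force: [3.1, 0.1, 7.1]
width: 0.0122
[0.4933 0.0606 0.1567] [3.0731 0.0896 7.0734] [-0.0122 -0.5943  0.0685] 0.012166295678973925
grasp [0.4876 0.0606 0.1749]
0.29 [0.5514 0.29   0.2666] 0.14950270867277154 theta mark 0.6348077854090642
0.295 [0.5484 0.295  0.2623] 0.15210054086997718 theta mark 0.6043826595107324
0.3 [0.5454 0.3    0.258 ] 0.15483437168121725 theta mark 0.575005518184812
```

View pics/s_v3.png

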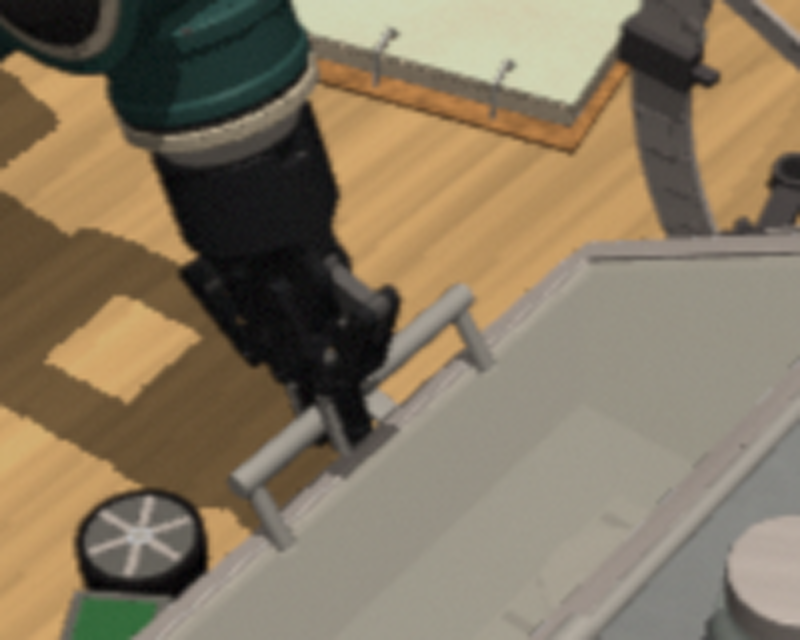

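```bash
python3 - <<'E'
from h import *
st,p,Rc=tool()
H=np.array([.7006,p[1],.2499])
for th in (.02,.05,.1,.15,.2,.25,.3,.35,.4,.45,.5,.55,.6):
    q=H+R.from_rotvec([0,th,0]).apply(p-H); print(th,Rc.T@(q-p))
E
```

```text
0.02 [-0.0045  0.     -0.0005]
0.05 [-0.0113  0.     -0.0011]
0.1 [-0.0227  0.     -0.0016]
0.15 [-0.034   0.     -0.0016]
0.2 [-0.0454  0.0001 -0.0009]
0.25 [-0.0567  0.0001  0.0002]
0.3 [-0.0679  0.0001  0.002 ]
0.35 [-0.079   0.0001  0.0043]
0.4 [-0.09    0.0001  0.0072]
0.45 [-0.1009  0.0001  0.0106]
0.5 [-0.1115  0.0002  0.0145]
0.55 [-0.122   0.0002  0.019 ]
0.6 [-0.1322  0.0002  0.024 ]
```

```bash
python3 -m handwheel '[[[-0.0045,0,-0.0005,0,0.02,0],[-0.0113,0,-0.0011,0,0.05,0],[-0.0227,0,-0.0016,0,0.1,0],[-0.034,0,-0.0016,0,0.15,0],[-0.0454,0,-0.0009,0,0.2,0],[-0.0567,0,0.0002,0,0.25,0],[-0.0679,0,0.002,0,0.3,0],[-0.079,0,0.0043,0,0.35,0],[-0.09,0,0.0072,0,0.4,0],[-0.1009,0,0.0106,0,0.45,0],[-0.1009,0,0.0106,0,0.45,0],[-0.1009,0,0.0106,0,0.45,0]]]' 1 60
python3 - <<'E'
from h import *
st,p,Rc=tool();print(p,st["wrist_force"],st["moment"],st["width"])
g=p-.019*Rc[:,0];v=g-np.array([.7006,0,.2499]);print(g,np.hypot(v[0],v[2]),np.arctan2(v[2],-v[0])+.3386, np.arctan2(-Rc[0,0],-Rc[2,0])+.3)
t=Cam("top");s=Cam("scene")
s.crop(200,80,230,180,3.4,"pics/s_v4.png");s.crop(330,110,70,60,10,"pics/s_v4z.png");t.crop(200,180,100,120,5,"pics/t_v4.png")
E
```

```text
t: 11.98
position: [0.4732, 0.0605, 0.2546]
eef_rot: [0.652, 0.0, 0.758, 0.001]
wrist_force: [7.3, 1.7, -3.7]
width: 0.012
[0.4732 0.0605 0.2546] [ 7.3311  1.6781 -3.7384] [ 0.1415 -1.1888  0.0286] 0.011992123762857475
[0.476  0.0605 0.2734] 0.22583517639310488 0.442653822147934 0.44920904445255494
```

View pics/s_v4.png

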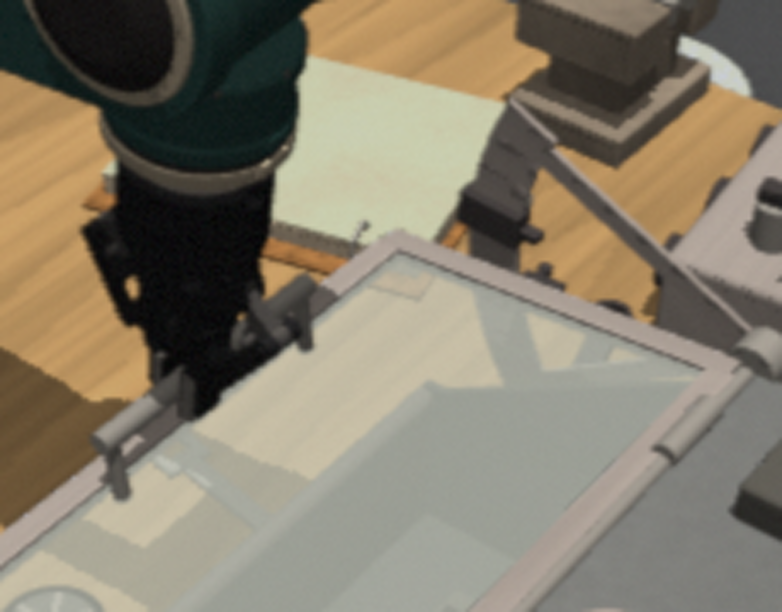

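View pics/s_v4z.png

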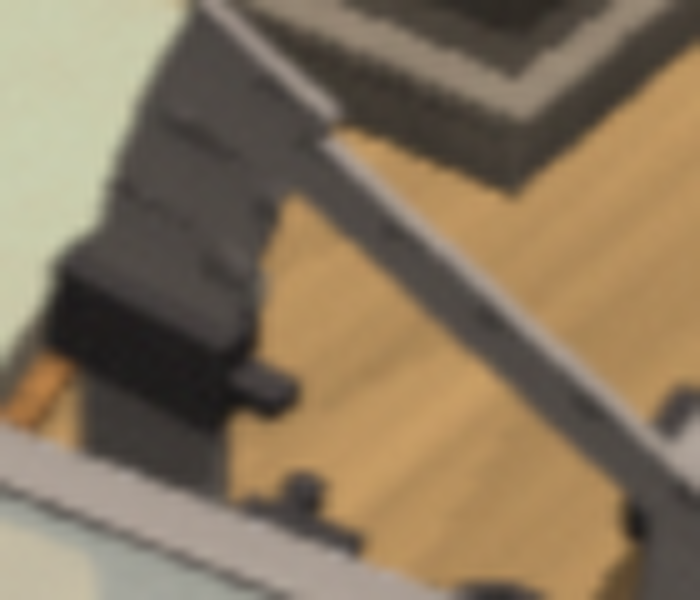

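View pics/t_v4.png

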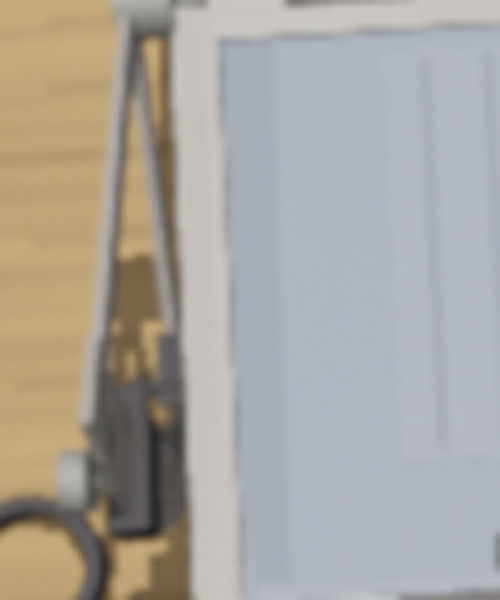

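```bash
python3 - <<'E'
from h import *
t=Cam("top");s=Cam("scene")
for th in(.443,.5,.55,.6,.65):
    for y in(.285,.295,.305):
        P=lambda r:np.array([.7006-r*np.cos(th-.5236),y,.25+r*np.sin(th-.5236)])
        a=s.proj(P(.15));b=s.proj(P(.154));print(th,y,a,(a-[330,110])*10,'r154',b,(b-[330,110])*10,'top',(t.proj(P(.15))-[200,180])*5)
for u,v in [(360,164),(357,161),(365,164),(356,148.5),(358,149),(352,150),(359,149)]: print((u,v),s.img[int(v),int(u)],s.pt(u,v,s.z[int(v),int(u)]))
for u,v in [(200+168/5,180+365/5),(200+130/5,180+450/5)]: print((u,v),t.img[int(v),int(u)],t.pt(u,v))
E
```

```text
0.443 0.285 [356.7876 161.8143] [267.8758 518.1428] r154 [355.1697 161.1852] [251.6967 511.8522] top [169.9655 376.147 ]
0.443 0.295 [359.5371 159.4411] [295.3714 494.4107] r154 [357.9229 158.8193] [279.2291 488.1931] top [143.4231 377.6509]
0.443 0.305 [362.2584 157.0923] [322.5837 470.9231] r154 [360.6478 156.4777] [306.4783 464.7773] top [116.8765 379.155 ]
0.5 0.285 [356.8923 158.3833] [268.9228 483.8329] r154 [355.2677 157.6647] [252.6766 476.6465] top [165.8429 373.1249]
0.5 0.295 [359.6567 156.0147] [296.5667 460.1467] r154 [358.0362 155.3035] [280.3618 453.0348] top [139.0647 374.6418]
0.5 0.305 [362.3924 153.6706] [323.9243 436.7059] r154 [360.7761 152.9667] [307.7606 429.6673] top [112.2822 376.159 ]
0.55 0.285 [357.1492 155.4134] [271.4915 454.1341] r154 [355.5225 154.6162] [255.2248 446.1622] top [162.1416 369.3619]
0.55 0.295 [359.9263 153.0483] [299.2628 430.4828] r154 [358.3041 152.2587] [283.0412 422.5866] top [135.1552 370.8904]
0.55 0.305 [362.6745 150.7078] [326.7448 407.0778] r154 [361.0568 149.9256] [310.5683 399.2561] top [108.1644 372.4191]
0.6 0.285 [357.5622 
[... 412 characters left out ...]
265.1349 386.5975] top [154.5362 358.6637]
0.65 0.295 [360.9346 147.2537] [309.3462 372.5367] r154 [359.3204 146.3078] [293.2037 363.0782] top [127.1319 360.2149]
0.65 0.305 [363.7067 144.9188] [337.0673 349.1879] r154 [362.0977 143.9806] [320.9774 339.8063] top [ 99.7231 361.7664]
(360, 164) [156 146 137] [0.5639 0.2771 0.2434]
(357, 161) [76 71 69] [0.553  0.2824 0.2425]
(365, 164) [73 64 56] [0.5685 0.289  0.2384]
(356, 148.5) [70 65 63] [0.5401 0.2955 0.2601]
(358, 149) [62 57 55] [0.5456 0.2944 0.2621]
(352, 150) [27 26 26] [0.5329 0.2922 0.255 ]
(359, 149) [78 64 50] [0.5485 0.2935 0.264 ]
(233.6, 253.0) [99 95 97] [0.5547 0.2851 0.2413]
(226.0, 270.0) [90 87 85] [0.5173 0.2929 0.2769]
```

```bash
cat >> h.py <<'E'
def lift(ths,H=(.7006,0,.2499)):
    st,p,Rc=tool(); H=np.array([H[0],p[1],H[2]])
    for th in ths:
        q=H+R.from_rotvec([0,th,0]).apply(p-H); print(th,Rc.T@(q-p))
E
python3 -c "
from h import *
lift([.01,.02,.05,.08,.1,.11])"
```

```text
0.01 [-0.0023  0.     -0.0003]
0.02 [-0.0045  0.     -0.0005]
0.05 [-0.0113  0.     -0.0012]
0.08 [-0.0181  0.     -0.0016]
0.1 [-0.0227  0.     -0.0017]
0.11 [-0.0249  0.     -0.0018]
```

```bash
python3 -m handwheel '[[[-0.0045,0,-0.0005,0,0.02,0],[-0.0113,0,-0.0012,0,0.05,0],[-0.0181,0,-0.0016,0,0.08,0],[-0.0227,0,-0.0017,0,0.1,0],[-0.0227,0,-0.0017,0,0.1,0],[-0.0227,0,-0.0017,0,0.1,0]]]' 1 60
cat >> h.py <<'E'
def theta():
    st,p,Rc=tool(); g=p-.019*Rc[:,0];v=g-np.array([.7006,0,.2499])
    print("t",st["t"],"F",st["wrist_force"],"w",st["width"],"r",np.hypot(v[0],v[2]),"theta",np.arctan2(v[2],-v[0])+.3386,"tool",np.arctan2(-Rc[0,0],-Rc[2,0])+.3)
E
python3 - <<'E'
from h import *
theta()
t=Cam("top");s=Cam("scene")
s.crop(340,130,40,40,15,"pics/s_v5z.png");t.crop(210,220,50,80,7,"pics/t_v5.png")
E
```

```text
t: 12.92
position: [0.4748, 0.0605, 0.2777]
eef_rot: [0.614, 0.0, 0.789, 0.001]
wrist_force: [6.3, 2.3, -5.0]
width: 0.012
t 12.925 F [ 6.2885  2.3111 -5.016 ] w 0.012043400231248865 r 0.22584829251295513 theta 0.5444767588017586 tool 0.5490025014489819
```

View pics/s_v5z.png

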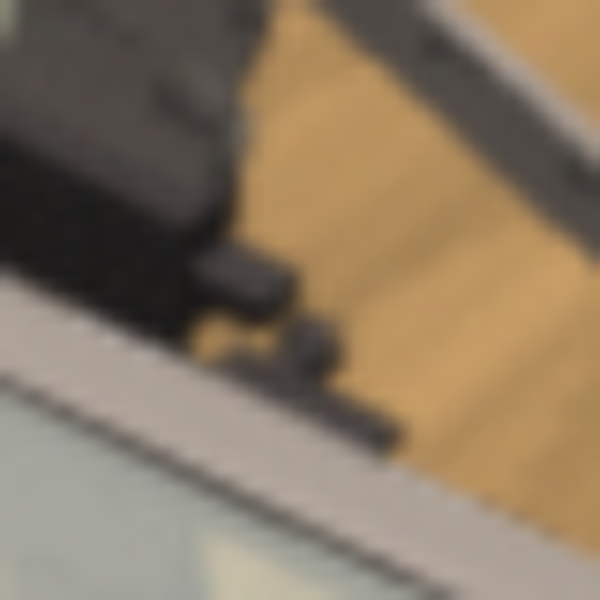

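View pics/t_v5.png

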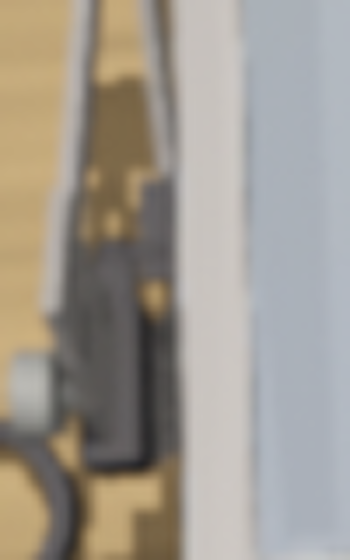

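```bash
python3 - <<'E'
from h import *
s=Cam("scene")
np.set_printoptions(precision=4,suppress=True,linewidth=150)
for v in range(145,161):
    for u in range(352,368):
        z=s.z[v,u]
        if z<=0 or s.img[v,u].max()>100: continue
        P=s.pt(u,v,z)
        dx=.7006-P[0];dz=P[2]-.2499
        if P[2]<.2: continue
        print((u,v),s.img[v,u].max(),P, "r %.4f ang %.4f"%(np.hypot(dx,dz),np.arctan2(dz,dx)+.5236))
E
```

```text
(352, 145) 37 [0.5331 0.2904 0.2685] r 0.1685 ang 0.6345
(353, 145) 32 [0.536  0.2896 0.2703] r 0.1659 ang 0.6469
(354, 145) 43 [0.5342 0.2963 0.2657] r 0.1671 ang 0.6182
(355, 145) 98 [0.533  0.3021 0.2618] r 0.1680 ang 0.5945
(352, 146) 31 [0.5336 0.29   0.2665] r 0.1678 ang 0.6227
(353, 146) 35 [0.5338 0.2934 0.2647] r 0.1674 ang 0.6121
(354, 146) 52 [0.5347 0.2958 0.2637] r 0.1665 ang 0.6063
(355, 146) 79 [0.5352 0.2989 0.2621] r 0.1659 ang 0.5973
(352, 147) 34 [0.5332 0.2909 0.2634] r 0.1679 ang 0.6039
(353, 147) 56 [0.5346 0.2925 0.2631] r 0.1665 ang 0.6027
(354, 147) 67 [0.5355 0.2948 0.2621] r 0.1656 ang 0.5975
(355, 147) 72 [0.5374 0.2956 0.2625] r 0.1637 ang 0.6009
(356, 147) 78 [0.5409 0.2939 0.2652] r 0.1605 ang 0.6188
(357, 147) 93 [0.5408 0.2979 0.2628] r 0.1604 ang 0.6042
(352, 148) 27 [0.5336 0.2906 0.2612] r 0.1674 ang 0.5912
(353, 148) 48 [0.5363 0.2901 0.2628] r 0.1648 ang 0.6018
(354, 148) 62 [0.5377 0.2916 0.2625] r 0.1634 ang 0.6009
(355, 148) 68 [0.5382 0.2946 0.2611] r 0.1627 ang 0.5922
(356, 148) 71 [0.5425 0.2915 0.2648] r 0.1588 ang 0.6173
(357, 148) 74 [0.
[... 2699 characters left out ...]
.1458 ang 0.5531
(360, 156) 73 [0.5563 0.287  0.254 ] r 0.1444 ang 0.5520
(361, 156) 77 [0.5587 0.2868 0.2552] r 0.1420 ang 0.5612
(360, 157) 91 [0.5574 0.2855 0.2528] r 0.1433 ang 0.5442
(361, 157) 78 [0.5607 0.2838 0.2555] r 0.1400 ang 0.5635
(362, 157) 78 [0.562  0.2856 0.255 ] r 0.1387 ang 0.5603
(363, 157) 86 [0.5622 0.2891 0.253 ] r 0.1384 ang 0.5462
(362, 158) 90 [0.5647 0.2813 0.2564] r 0.1360 ang 0.5714
(363, 158) 78 [0.5645 0.2857 0.2537] r 0.1362 ang 0.5513
(364, 158) 76 [0.5683 0.2832 0.257 ] r 0.1325 ang 0.5769
(365, 158) 88 [0.5686 0.2866 0.2551] r 0.1321 ang 0.5627
(364, 159) 89 [0.568  0.2841 0.2538] r 0.1327 ang 0.5529
(365, 159) 74 [0.5694 0.2856 0.2536] r 0.1313 ang 0.5514
```

```bash
python3 -c "
from h import *
lift([.02,.04])"
python3 -m handwheel '[[[-0.0045,0,-0.0005,0,0.02,0],[-0.009,0,-0.001,0,0.04,0],[-0.009,0,-0.001,0,0.04,0],[-0.009,0,-0.001,0,0.04,0]]]' 1 60
python3 - <<'E'
from h import *
theta()
t=Cam("top");s=Cam("scene")
s.crop(340,130,40,40,15,"pics/s_v6z.png");t.crop(210,220,50,80,7,"pics/t_v6.png")
E
```

```text
0.02 [-0.0045  0.     -0.0005]
0.04 [-0.009  0.    -0.001]
t: 13.58
position: [0.4761, 0.0606, 0.2866]
eef_rot: [0.598, 0.0, 0.802, 0.001]
wrist_force: [5.4, 3.4, -4.7]
width: 0.0123
t 13.575 F [ 5.412   3.3953 -4.7293] w 0.01233499158264265 r 0.22586384166591553 theta 0.5840872007489312 tool 0.5890473479316565
```

View pics/s_v6z.png

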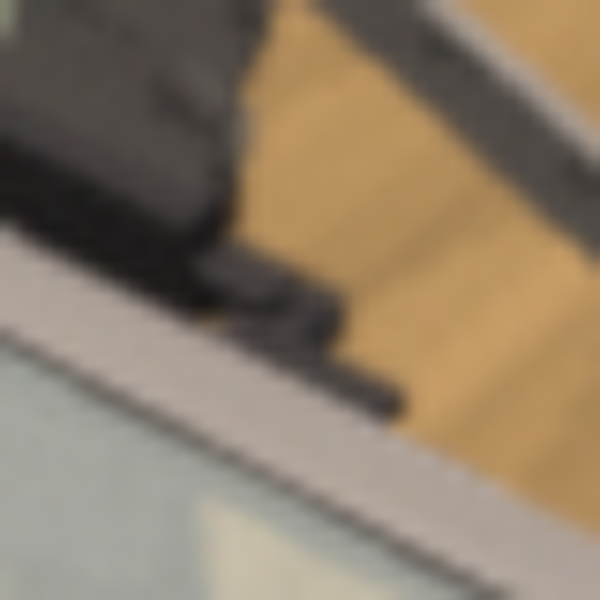

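View pics/t_v6.png

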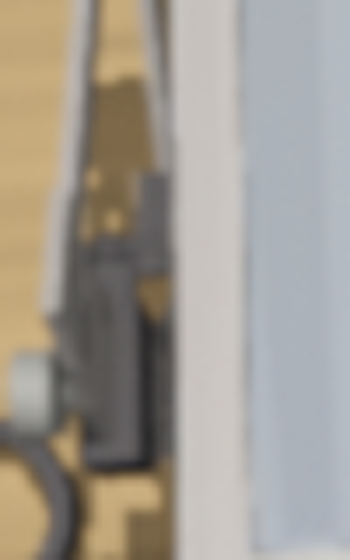

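```bash
python3 - <<'E'
from h import *
S=[Cam("scene") for _ in range(16)]
s=S[0]; Z=np.array([c.z for c in S]);I=np.array([c.img for c in S]).astype(float)
z=np.nanmean(np.where(Z>0,Z,np.nan),0); print("noise",np.nanstd(Z[:,149,357]),Z[:,149,357][:4])
np.savez("avg.npz",z=z,I=I.mean(0),m=s.p)
im=I.mean(0)[125:165,325:370].astype(np.uint8)[:,:,::-1]
cv2.imwrite("pics/s_avg.png",cv2.resize(im,None,fx=14,fy=14,interpolation=cv2.INTER_NEAREST))
for v in range(134,160,1):
    row=[]
    for u in range(330,366,1):
        P=s.pt(u,v,z[v,u]); dx=.7006-P[0];dz=P[2]-.2499
        row.append("%4d"%(1000*(np.arctan2(dz,dx)+.5236)) if P[2]>.2 and P[1]>.27 else "   .")
    print(v,"".join(row))
print("tangential offset mm from theta=.584 line, and r")
E
```

```text
noise 0.0018681597 [1.0638 1.0646 1.0632 1.0639]
134    .   .   .   .   .   .   . 643 644 664 669 679 687 694 702 708 718 724 732 741 749 758 764 776 782 793 784   .   .   .   .   .   .   .   . 895
135    .   .   .   .   . 645 646 643 645 653 658 666 672 679 689 699 705 713 721 730 735 741 755 761 771 779   .   .   .   .   .   .   .   .   .   .
136    .   .   .   .   . 639 645 644 648 647 645 657 660 669 677 683 693 702 706 716 721 732 737 749 756 758   .   .   .   .   .   .   .   .   .   .
137    .   .   .   .   . 630 636 643 645 651 647 644 651 658 665 674 679 687 695 704 709 721 730 737 745 734   .   .   .   .   .   .   .   .   .   .
138    .   .   .   .   . 619 628 632 637 646 647 652 651 651 650 656 666 674 684 689 699 707 715 721 733 614 603   .   .   .   .   .   .   .   .   .
139    .   .   .   . 599 608 611 620 628 633 639 647 654 646 654 650 655 662 670 677 687 692 700 712 707 603 595   .   .   .   .   .   .   .   .   .
140  602   .   .   . 589 594 599 611 615 624 628 632 643 646 651 652 653 652 654 665 675 680 689 698 688 592   .   .   .   .   .   .   .   .   .   .
141  603
[... 2171 characters left out ...]
  . 613 615 617 613 617 615 617 594 595 594 595 595 595
156    .   .   .   .   .   .   .   .   .   .   .   .   .   .   .   .   .   .   .   .   .   .   .   .   .   . 613 618 617 620 620 615 597 597 600 598
157    .   .   .   .   .   .   .   .   .   .   .   .   .   .   .   .   .   .   .   .   .   .   .   .   .   .   . 616 615 626 620 620 619 617 595 595
158    .   .   .   .   .   .   .   .   .   .   .   .   .   .   .   .   .   .   .   .   .   .   .   .   .   .   .   .   . 617 616 620 620 617 621 618
159    .   .   .   .   .   .   .   .   .   .   .   .   .   .   .   .   .   .   .   .   .   .   .   .   .   .   .   .   .   .   . 621 620 617 620 621
tangential offset mm from theta=.584 line, and r
```

View pics/s_avg.png

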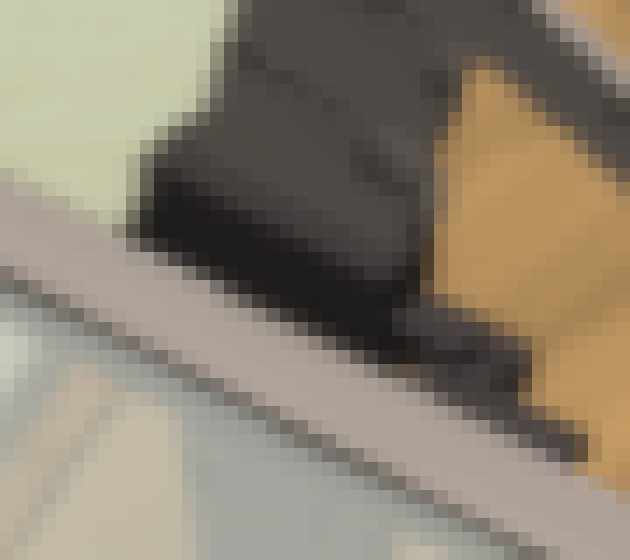

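```bash
python3 - <<'E'
from h import *
s=Cam("scene");z=np.load("avg.npz")["z"]
def pts(sel):
    out=[]
    for v,us in sel.items():
        for u in us: out.append(s.pt(u,v,z[v,u]))
    return np.array(out)
blk=pts({136:range(336,341),137:range(337,342),138:range(339,345),139:range(341,347),140:range(343,349),141:range(345,350),142:range(347,352),143:range(348,353)})
vis=pts({147:range(338,344),148:range(340,346),149:range(342,348),150:range(344,350),151:range(346,352),152:range(348,353),153:range(350,355),154:range(352,357),155:range(353,359),156:range(356,361),157:range(357,363),158:range(359,366)})
tooth=pts({147:range(355,358),148:range(355,359),149:range(356,359)})
pin=pts({149:range(360,362),150:range(360,362)})
H=np.array([.7006,.2499])
for n,P in dict(block=blk,visor=vis,tooth=tooth,pin=pin).items():
    for th in(.584,):
        e=th-.5236; ur=np.array([-np.cos(e),np.sin(e)]);ut=np.array([np.sin(e),np.cos(e)])
        d=P[:,[0,2]]-H; r=d@ur;h=d@ut
        k=np.polyfit(r,h,1); print(n,len(P),"r %.4f..%.4f h %.4f±%.4f slope->theta %.4f y %.4f"%(r.min(),r.max(),h.mean(),h.std(),th+k[0],P[:,1].mean()))
theta()
E
```

```text
block 43 r 0.1694..0.2068 h 0.0126±0.0005 slope->theta 0.5898 y 0.2897
visor 69 r 0.1279..0.1885 h 0.0047±0.0003 slope->theta 0.5810 y 0.2738
tooth 10 r 0.1554..0.1636 h 0.0030±0.0003 slope->theta 0.5811 y 0.2947
pin 4 r 0.1486..0.1517 h 0.0039±0.0002 slope->theta 0.6892 y 0.2953
t 14.525 F [ 6.2254  3.7445 -4.9985] w 0.011841588896286037 r 0.22587006552973793 theta 0.5840970663134133 tool 0.5888066730805479
```

```bash
python3 -m handwheel '[[[-0.0007,0,0,0,0.003,0],[-0.0007,0,0,0,0.003,0],[-0.0007,0,0,0,0.003,0],[-0.0007,0,0,0,0.003,0],[-0.0007,0,0,0,0.003,0],[-0.0007,0,0,0,0.003,0]]]' 1 60
python3 - <<'E'
from h import *
theta()
t=Cam("top");s=Cam("scene")
cv2.imwrite("pics/s_end.png",s.img[:,:,::-1]);cv2.imwrite("pics/t_end.png",t.img[:,:,::-1])
E
```

```text
t: 15.28
position: [0.4762, 0.0606, 0.2873]
eef_rot: [0.597, 0.0, 0.802, 0.001]
wrist_force: [5.8, 2.8, -4.1]
width: 0.012
t 15.275 F [ 5.8121  2.8186 -4.0576] w 0.011984965211825778 r 0.22586644700779054 theta 0.5873586860848122 tool 0.5919817798501374
```

View pics/s_end.png

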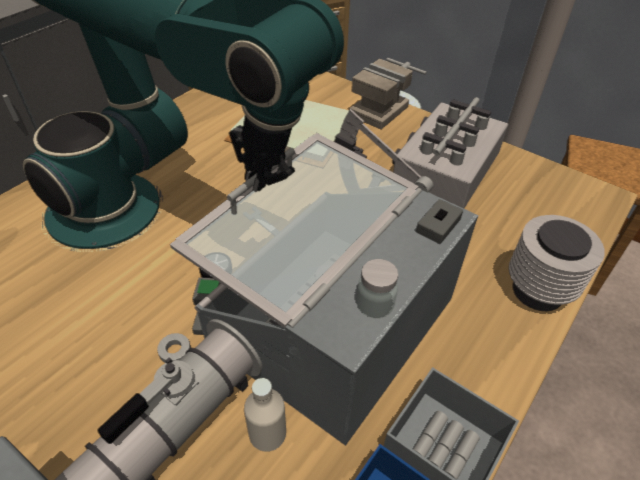

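View pics/t_end.png

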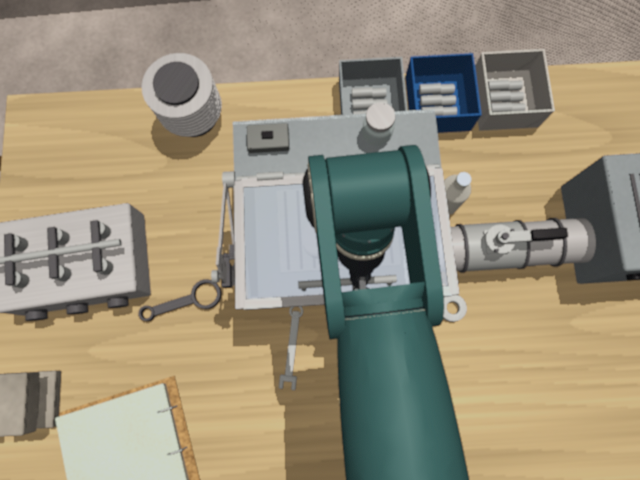

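The lever lies along the duct (top view, 505–565, 235), the visor is up in the gripper with its pointer level with the index, and the other items look undisturbed. Handing in.

```bash
python3 -c "
from plant import bot
print(bot.finish_job())"
```

```text
the job is handed in; nothing more can be done
None
```

The damper is fully open, and I handed the job in at about 15.3 s with the gripper still holding the visor at your index.

- **Damper:** With the visor still shut, I swung the lever until it met its stop, where it pushed back with about 23 N. Both cameras show it lying along the duct.
- **Visor:** I gripped the handle with 60 N and raised the visor in stages. At the end the arm's own position put it at 0.587 rad.
- **Match to the index:** The last averaged depth measurement was just before a final +0.003 rad nudge. It put the index at about 0.584 rad from the tooth and 0.587 from the clamp block. In the same measurement the visor's frame read about 0.002 rad lower than the arm did. The remaining mismatch is therefore a few milliradians, roughly 0.5 mm at the pointer. After the nudge I checked only the arm's position and one pair of pictures.
- **Disagreements:** The two cameras differed by 2–5 mm on absolute positions, so I set the final level by comparing the pointer and tooth within one view. The grip width reads 12 mm on the 14 mm bar, but the bar stayed held throughout.
- **Other items:** I did not touch the index. The bench items looked unmoved in the final pictures, except where the arm or visor hid them: the airflow meter partly, and the piston, which I could not confirm.

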